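# Close up the tea and sugar after the break

### The arm

A 6-joint arm with a two-finger parallel gripper is mounted at the origin on the work surface. World frame = base frame: x ahead of the robot, y to its left, z up, the work surface at z = 0. Lengths are in m, angles in rad, forces in N, time in s.
With the tool pointing down it reaches from about 0.3 to 0.775 m from the base axis. Payload 14.6 kg.
Tool frame: the origin (TCP) lies between the finger pads; the fingertips stand 14 mm ahead of it and the grasp point (between the pads) lies 5 mm behind it; z points along the fingers, x is the direction in which the jaws open and shut, and the axes are right-handed (so a half turn about z gives the same grasp; the last joint's range is limited). The gripper opens to 85 mm and grips with 20 to 120 N. Pads are 22 mm wide; open, the fingers measure 114 mm over their backs; the gripper's body (76 mm by 85 mm) begins 54 mm behind the grasp point. The pads swing forward as they close: fully open they stand 13 mm farther back than shut.
Start: joints at [-1.352, 0.3, 1.521, -0, 1.321, -0.067], TCP at [0.155, -0.528, 0.245] pointing down, gripper open.
Joint ranges: [-3.03, 3.03], [-0.79, 2.21], [0.23, 2.52], [-1.04, 4.18], [0, 3.07], [-2.55, 2.55]. Speed limits (rad/s): [2.22, 2.22, 2.57, 3.14, 3.14, 3.14].

### API

Orientations are given as a unit quaternion [x, y, z, w].
In Python, from rig import sensors, vision, workorder gives the robot as it stands.
- The arm moves only by the tool step_arm, never from a script. Its argument "deltas" is a list of rows, each an object with "travel": the shift along the world's x, y, z in m, a list of three; "twist": the turn about the world's z in degrees; "jaw": the opening in per cent of the stroke, from 0 (shut) to 100 (fully open). In form: [{"travel": [tx, ty, tz], "twist": twist, "jaw": jaw}, ...]. A call has 1 to 20 rows; each row is the pose to reach, as a shift and turn from the pose commanded when the call began; what a row does not reach only later rows make up. A row lasts 1/8 s, in which the tool goes at most 62.5 mm and 10.7 degrees, less where a joint would pass 70% of its speed; a pose out of reach is approached as far as the arm can. A call with a gripper value outside its range is refused whole. The fingers move at their own pace and stop on an object; "newtons" is the grip in N (left out, the last holds). Time passes only in rows, so rows that repeat a pose let the fingers close. It gives the time, the measured TCP pose, the force and the opening at its end, in the units of the state.
- sensors.read_state(): the state, without advancing time (a new reading comes with each control period).
- vision.snapshot(name): name is "scene" or "top" or "wrist"; returns a dict with "frame" (480x640x3 uint8, blue, green, red), "depth" (480x640 float32, m along the optical axis (not along the pixel's ray), 0 where there is no reading), "camera_matrix" (3x3 intrinsics, pixels), "rvec" (rotation vector, rad) and "tvec" (3), from world to camera coordinates, as OpenCV has them; the wrist camera has in their place "tool_from_camera" (4x4, takes a point from camera to tool coordinates, whose origin is the TCP and whose axes are the tool frame's). Camera axes: x right, y down, z forward; pixel columns grow to the right and rows downward; lengths in m; the calibration is good to about 2 mm. A picture is of the moment at which its call begins: read the wrist's pose just before it.
- workorder.close_job(): hands the job in, once; it reports no verdict.
The state is a dict: "time": time; "joint_pos": joint angles; "dq": joint speeds; "effort": joint torques, N m; "tool_pos": TCP position; "tcp_rot": TCP orientation; "wrist_force": force on the tool from outside, world axes, zero at the start; "torque": the same for the moment, N m; "opening": finger opening in m.
Only numpy, scipy, OpenCV 4.12 (cv2) and the standard library are available. Lean on these libraries where they do the work, as an engineer would, in place of code of your own. Each camera call takes 0.05 s, during which the arm holds its last target. There are 200 camera calls.

### The job

The break is over: close up the drinks table. Using only your fingertips, gently push both drawers of the wooden tea chest fully home and push the red lid of the sugar box down until it is fully shut, in any order and without slamming them. Do not lift or shove the sugar box, and leave the cups, mug, jar, bottle and canister standing where they are.

Things in the scene. Friction and masses are not known exactly. Their poses are not given: they have to be found in the camera images.
- chest: Wooden tea chest fixed to the table, 140 mm deep (x), 170 mm wide (y), 100 mm high, two drawers side by side. Origin at table height, midway across its width, 20 mm behind the plane of the closed drawer fronts; its back is 140 mm behind the origin. z up, its x axis points from its front to its back (the way the drawers are pushed shut), its y axis to the left drawer. It turns up to 0.35 rad either way.
- drawer_left_front (a point): Centre of the outer face of the blue drawer front (the +y drawer of the chest). It moves with the drawer. The front is a flat upright board without handle, 80 mm wide, 88 mm high (6 to 94 mm above the table), 12 mm thick; the black strip on it is only marked. Axes as the chest's: pushing along +x shuts it. The table in front of it is free.
- drawer_left (a joint): How far the blue left drawer is pulled out, in m: 0 fully home (stop), 0.10 at most. It starts 0.03 to 0.085 open, slides with about 1 N friction and stays where it is left.
- drawer_right_front (a point): The same point on the orange drawer front (the -y drawer of the chest), same sizes and axes.
- drawer_right (a joint): How far the orange right drawer is pulled out, in m, as for the left.
- sugar_box: White open sugar box standing loose on the table, 160 mm (x) by 150 mm (y) by 100 mm high, walls 5 mm, 1.5 to 2.3 kg with its paper sachets. Origin at the centre of its underside, z up, x from its front towards its hinged back. It stands beside the chest, left or right of it, turned up to 0.35 rad either way.
- lid_hinge (a point): Middle of the lid's hinge line, on the box's back top edge, 80 mm behind the box's centre and 100 mm above the table. The hinge line runs along the box's y. The point turns with the lid: its -x axis points along the lid to its free edge, its z axis is the outward normal of the lid's outer (top) face.
- lid_edge (a point): Middle of the lid's free edge, on its outer face, 160 mm from the hinge. The lid is a flat red plate 164 mm long from the hinge, 150 mm wide, 8 mm thick, with a small 50 mm wide tab reaching 11 mm beyond the plate.
- lid (a joint): Lid angle in rad: 0 shut flat on the box, growing as it opens upward about the back edge; 1.57 upright, 1.6 at most. It starts 0.7 to 1.2 open, leaning over the box, so that its outer face looks up and away from the robot. A stiff hinge (about 0.18 N m) keeps it wherever it is left; a light push on the outer face near the free edge (about 2 N) swings it shut, until it meets the stop at 0.
- jar: Amber jar, 60 mm diameter, 85 mm high, standing on the back half of the chest's top. Origin at its underside's centre.
- cup_back: Brown cup, 62 mm diameter, 70 mm high, standing on the table close behind the sugar box (its near side about 15 mm behind the hinge). Origin at its underside's centre.
- mug: White mug, 76 mm diameter, 85 mm high, behind the gap. Origin at its underside's centre.
- water: Clear water bottle, 64 mm diameter, 200 mm high, at the left. Origin at its underside's centre.
- canister: Steel canister, 90 mm diameter, 120 mm high, far right. Origin at the centre of its underside.
Not all that is in view belongs to the job. Leave any yellow look-alike of the chest alone.

How it is judged:
At the end, for the whole second after the job is handed in: Both drawers are within 5 mm of fully home, the lid is within 0.05 rad of fully shut, all three are at rest, the sugar box has stayed within 30 mm of its place and upright, and the cup, mug, jar, bottle and canister within 20 mm of its place (value of joint each of drawer_left, drawer_right below 0.005 m and value of joint lid below 0.05 rad and velocity of joint lid above -0.05 rad/s and velocity of joint each of drawer_left, drawer_right above -0.02 m/s and distance of sugar_box from where it was at the start of the episode below 0.03 m and angle between sugar_box's own z axis and vertical below 0.1 rad and distance of each of jar, cup_back, mug, water, canister from where it was at the start of the episode below 0.02 m); the robot touches nothing.
It fails at once if the lid is slammed (closing faster than 3 rad/s) (velocity of joint lid below -3 rad/s).
It fails at once if a drawer is slammed (closing faster than 0.5 m/s) (velocity of joint any of drawer_left, drawer_right below -0.5 m/s).
It fails at once if the sugar box is lifted, tipped or shoved more than 30 mm (distance of sugar_box from where it was at the start of the episode above 0.03 m or height (world z) of sugar_box above 0.015 m or angle between sugar_box's own z axis and vertical above 0.15 rad).
It fails at once if the cup, mug, jar, bottle or canister is lifted or moved more than 20 mm (distance of any of jar, cup_back, mug, water, canister from where it was at the start of the episode above 0.02 m).
It also fails if it takes over 61 s, if anything falls off the work surface, if the arm or the gripper's body presses on something with over 40 N, if the wrist force passes 120 N, or if a joint passes its speed limit or range.

## Working session

There is one attempt and no reset: what is moved stays moved. The work goes in short steps, Python scripts to look and compute and a tool call to move; the robot and the scene stay as the last step left them, time stands still between calls to the robot, and variables do not carry over. Pictures are saved under pics/ and viewed, about 8 in all and at most 12, crops included, and the job is handed in when it is done.

Besides the shell and the picture viewer there is one more tool, called as name([rows], argument=value, ...), one row to a line, values as JSON. step_arm: Moves the arm, as the interface text tells. Its arguments: {"type":"object","properties":{"deltas":{"type":"array"},"newtons":{"type":"number"}},"required":["deltas"]}

```bash
mkdir -p pics; cat > h.py <<'E'
import numpy as np, cv2
from rig import sensors, vision, workorder
def pts(s):
    K=s["camera_matrix"];R,_=cv2.Rodrigues(np.array(s["rvec"],float));t=np.array(s["tvec"],float).ravel()
    d=s["depth"];v,u=np.indices(d.shape)
    c=np.stack([(u-K[0][2])/K[0][0]*d,(v-K[1][2])/K[1][1]*d,d],-1)
    P=(c-t)@R; P[d==0]=np.nan
    return P
E
python3 - <<'E'
from h import *
ims=[]
for n in("scene","top"):
    s=vision.snapshot(n); np.savez(f"{n}.npz",f=s["frame"],P=pts(s)); cv2.imwrite(f"pics/{n}0.png",s["frame"])
    R,_=cv2.Rodrigues(np.array(s["rvec"],float)); print(n,-R.T@np.array(s["tvec"]).ravel())
print(sensors.read_state())
E
```

```text
scene [ 1.47922484 -0.50924691  1.27679599]
top [ 0.29827401 -0.0198801   1.39955156]
{'time': 0.1, 'joint_pos': array([-1.35159595e+00,  3.00442629e-01,  1.52155320e+00,  1.64218891e-05,
        1.32069189e+00, -6.66139485e-02]), 'dq': array([ 0.00062156, -0.00111734, -0.00051999,  0.00061587,  0.00171057,
        0.00115679]), 'effort': array([ 9.36171273e-04, -5.44377208e+01, -3.62372625e+01, -1.33638682e-04,
        3.03022149e-03,  5.72016461e-06]), 'tool_pos': array([ 0.15501503, -0.5274892 ,  0.24474872]), 'tcp_rot': array([ 8.00604316e-01, -5.99193148e-01, -4.10368575e-04, -3.62566198e-04]), 'wrist_force': array([-0.14848141,  0.37098776, -0.04572133]), 'torque': array([-0.01283834, -0.00292425, -0.04255259]), 'opening': 0.08510185651596217}
```

View pics/scene0.png

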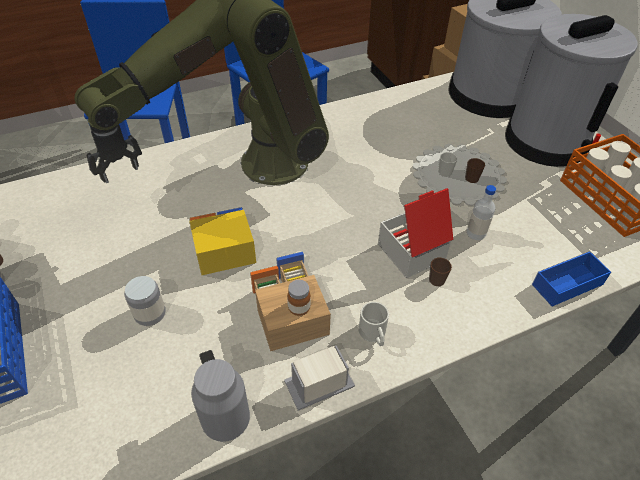

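View pics/top0.png

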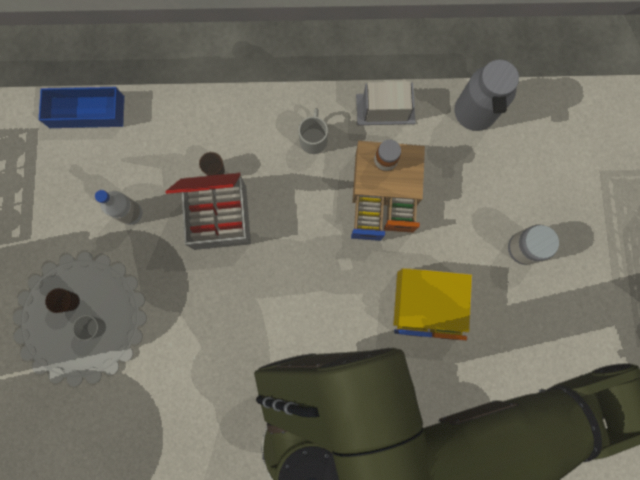

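The scene view shows the wooden chest at (290,310), the sugar box with its red lid at (420,235), and the yellow look-alike at (222,240). In the top view:
- Wooden chest: top at (390,170), blue drawer front at (368,235), orange drawer front at (403,226).
- Yellow look-alike: (433,300), to be left alone.
- Sugar box: (215,210), with its red lid at (205,183).

The wooden chest is the one meant, because it has the wood top and the jar on it. Now I'll measure it.

```bash
cat > m.py <<'E'
from h import *
S={n:np.load(n+".npz") for n in("scene","top")}
def sel(n,box,hs,zr=(0.0,1)):
    f,P=S[n]["f"],S[n]["P"];h=cv2.cvtColor(f,cv2.COLOR_BGR2HSV)
    m=np.zeros(h.shape[:2],bool)
    for lo,hi in hs: m|=cv2.inRange(h,lo,hi)>0
    b=np.zeros_like(m);b[box[1]:box[3],box[0]:box[2]]=1
    m&=b&(P[...,2]>zr[0])&(P[...,2]<zr[1]); return P[m]
def rect(p): 
    (c,s,a)=cv2.minAreaRect(p[:,:2].astype(np.float32)*1000);return np.round(cv2.boxPoints((c,s,a))).tolist(),np.round(s)
W=[((5,60,60),(22,220,255))];B=[((105,120,40),(130,255,255))];O=[((3,170,90),(16,255,255))];Rd=[((0,150,60),(5,255,255)),((172,150,60),(180,255,255))]
for n,bw,bb,bo,br in(("top",(345,135,435,235),(345,225,390,245),(383,215,425,235),(160,170,245,198)),("scene",(245,270,335,350),(270,250,305,272),(248,262,283,295),(400,185,460,260))):
    for nm,b,c,z in(("wood",bw,W,(.092,.108)),("blue",bb,B,(.08,.1)),("orange",bo,O,(.08,.1)),("lid",br,Rd,(.08,.3))):
        p=sel(n,b,c,z)
        if len(p)<5: print(n,nm,len(p));continue
        print(n,nm,len(p),p.mean(0).round(3),p.min(0).round(3),p.max(0).round(3),*rect(p))
        if nm=="lid":
            c0=p.mean(0);u,s,v=np.linalg.svd(p-c0);print("  normal",v[2].round(3),s.round(3))
# box rim, jar etc. by height from top
P=S["top"]["P"];f=S["top"]["f"]
q=P[170:260,160:260].reshape(-1,3);q=q[(q[:,2]>.09)&(q[:,2]<.106)];print("rim",len(q),*rect(q))
for n,(x0,y0,x1,y1),z in(("jar",(365,130,410,175),(.16,.2)),("cup",(190,145,230,178),(.055,.08)),("mug",(295,110,330,155),(.075,.1)),("water",(90,180,140,230),(.05,.3)),("can",(450,50,525,135),(.1,.3)),("yellow",(390,260,480,345),(.07,.2)),("jar2",(500,215,565,270),(.05,.3))):
    q=P[y0:y1,x0:x1].reshape(-1,3);q=q[(q[:,2]>z[0])&(q[:,2]<z[1])]
    if len(q):print(n,len(q),q.min(0).round(3),q.max(0).round(3))
E
python3 m.py
```

```text
top wood 3134 [ 0.664 -0.21   0.1  ] [ 0.531 -0.3    0.092] [ 0.757 -0.119  0.108] [[529.0, -278.0], [738.0, -303.0], [758.0, -132.0], [549.0, -107.0]] [172. 211.]
top blue 145 [ 0.518 -0.149  0.093] [ 0.511 -0.188  0.08 ] [ 0.527 -0.111  0.1  ] [[510.0, -187.0], [522.0, -188.0], [528.0, -111.0], [517.0, -110.0]] [77. 12.]
top orange 153 [ 0.539 -0.235  0.093] [ 0.531 -0.273  0.08 ] [ 0.548 -0.197  0.1  ] [[529.0, -273.0], [541.0, -274.0], [550.0, -198.0], [538.0, -197.0]] [76. 12.]
top lid 409 [0.61  0.232 0.234] [0.591 0.162 0.131] [0.661 0.308 0.266] [[578.0, 305.0], [603.0, 161.0], [669.0, 172.0], [645.0, 317.0]] [ 67. 147.]
  normal [0.89  0.073 0.45 ] [0.817 0.675 0.035]
scene wood 2138 [ 0.684 -0.221  0.099] [ 0.532 -0.301  0.092] [ 0.76  -0.119  0.108] [[531.0, -280.0], [744.0, -302.0], [761.0, -132.0], [549.0, -110.0]] [172. 214.]
scene blue 149 [ 0.525 -0.152  0.09 ] [ 0.513 -0.19   0.08 ] [ 0.535 -0.113  0.1  ] [[511.0, -189.0], [529.0, -191.0], [535.0, -114.0], [518.0, -113.0]] [77. 18.]
scene orange 160 [ 0.545 -0.24   0.09 ] [ 0.533 -0.278  0.08 ] [ 0.555 -0.2    0.099] [[532.0, -277.0], [549.0, -278.0], [556.0, -201.0], [540.0, -200.0]] [77. 17.]
scene lid 2349 [0.636 0.235 0.183] [0.593 0.158 0.08 ] [0.679 0.316 0.264] [[589.0, 312.0], [601.0, 155.0], [680.0, 162.0], [668.0, 318.0]] [ 80. 157.]
  normal [0.902 0.07  0.425] [2.35  2.087 0.147]
rim 457 [[498.0, 304.0], [511.0, 153.0], [677.0, 167.0], [665.0, 318.0]] [167. 152.]
jar 447 [ 0.673 -0.226  0.16 ] [ 0.728 -0.171  0.193]
cup 168 [0.682 0.218 0.055] [0.744 0.278 0.079]
mug 203 [ 0.753 -0.054  0.075] [0.846 0.019 0.091]
water 917 [0.569 0.437 0.05 ] [0.63  0.498 0.207]
can 2369 [ 0.788 -0.526  0.1  ] [ 0.923 -0.408  0.219]
yellow 4595 [ 0.252 -0.395  0.07 ] [ 0.427 -0.211  0.111]
jar2 1347 [ 0.437 -0.61   0.05 ] [ 0.527 -0.522  0.129]
```

step_arm([
  {"travel": [0.305, 0.385, 0], "twist": -23, "jaw": 0},
  {"travel": [0.305, 0.385, 0], "twist": -23, "jaw": 0},
  {"travel": [0.305, 0.385, 0], "twist": -23, "jaw": 0},
  {"travel": [0.305, 0.385, 0], "twist": -23, "jaw": 0},
  {"travel": [0.305, 0.385, 0], "twist": -23, "jaw": 0},
  {"travel": [0.305, 0.385, 0], "twist": -23, "jaw": 0},
  {"travel": [0.305, 0.385, 0], "twist": -23, "jaw": 0},
  {"travel": [0.305, 0.385, 0], "twist": -23, "jaw": 0},
  {"travel": [0.305, 0.385, 0], "twist": -23, "jaw": 0},
  {"travel": [0.305, 0.385, 0], "twist": -23, "jaw": 0},
  {"travel": [0.305, 0.385, 0], "twist": -23, "jaw": 0},
  {"travel": [0.305, 0.385, 0], "twist": -23, "jaw": 0},
])

```text
time: 1.6
tool_pos: [0.4596, -0.1436, 0.2454]
tcp_rot: [-0.664, 0.747, -0.0, 0.0]
wrist_force: [-0.7, 0.8, -0.7]
opening: -0.0001
```

step_arm([
  {"travel": [0, 0, -0.05], "twist": 0, "jaw": 0},
  {"travel": [0, 0, -0.1], "twist": 0, "jaw": 0},
  {"travel": [0, 0, -0.15], "twist": 0, "jaw": 0},
  {"travel": [0, 0, -0.175], "twist": 0, "jaw": 0},
  {"travel": [0, 0, -0.175], "twist": 0, "jaw": 0},
])

```text
time: 2.22
tool_pos: [0.4591, -0.1429, 0.0691]
tcp_rot: [-0.665, 0.747, 0.001, -0.001]
wrist_force: [0.6, 0.1, 0.3]
opening: 0.0002
```

```bash
python3 - <<'E'
from h import *
s=vision.snapshot("scene");cv2.imwrite("pics/s1.png",cv2.resize(s["frame"][150:370,170:470],None,fx=2.5,fy=2.5))
E
```

```text
(no output)
```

View pics/s1.png

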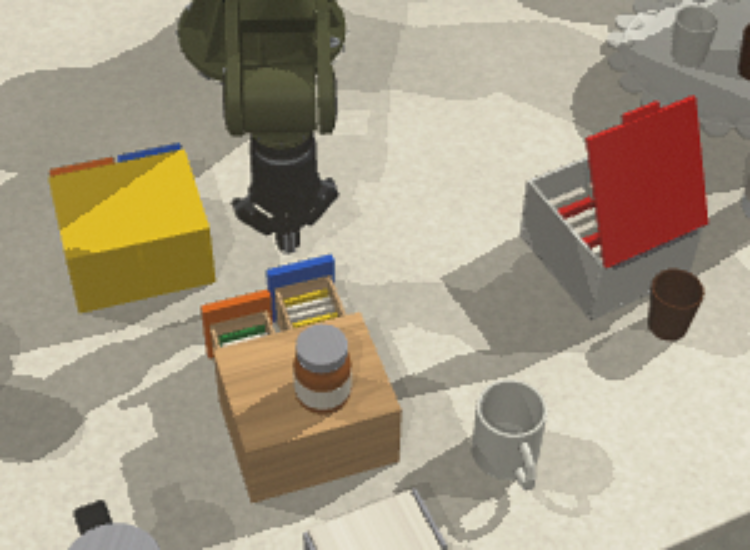

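The crop shows the shut fingers at (288,240), in front of the blue front at (300,272). The knuckles clear the chest. I'll raise the tool slightly and push blue home.

step_arm([
  {"travel": [0.015, -0.002, 0.008], "twist": 0, "jaw": 0},
  {"travel": [0.03, -0.0035, 0.008], "twist": 0, "jaw": 0},
  {"travel": [0.04, -0.005, 0.008], "twist": 0, "jaw": 0},
  {"travel": [0.05, -0.006, 0.008], "twist": 0, "jaw": 0},
  {"travel": [0.06, -0.007, 0.008], "twist": 0, "jaw": 0},
  {"travel": [0.07, -0.008, 0.008], "twist": 0, "jaw": 0},
  {"travel": [0.08, -0.0095, 0.008], "twist": 0, "jaw": 0},
  {"travel": [0.09, -0.0105, 0.008], "twist": 0, "jaw": 0},
  {"travel": [0.1, -0.012, 0.008], "twist": 0, "jaw": 0},
  {"travel": [0.105, -0.0125, 0.008], "twist": 0, "jaw": 0},
  {"travel": [0.11, -0.013, 0.008], "twist": 0, "jaw": 0},
  {"travel": [0.115, -0.0135, 0.008], "twist": 0, "jaw": 0},
  {"travel": [0.115, -0.0135, 0.008], "twist": 0, "jaw": 0},
])

```text
time: 3.9
tool_pos: [0.5753, -0.1562, 0.0783]
tcp_rot: [-0.665, 0.747, -0.0, 0.0]
wrist_force: [-0.2, -0.9, -0.3]
opening: 0.0001
```

step_arm([
  {"travel": [0.003, 0, 0], "twist": 0, "jaw": 0},
  {"travel": [0.006, -0.001, 0], "twist": 0, "jaw": 0},
  {"travel": [0.008, -0.001, 0], "twist": 0, "jaw": 0},
  {"travel": [0.008, -0.001, 0], "twist": 0, "jaw": 0},
])

```text
time: 4.4
tool_pos: [0.5822, -0.1572, 0.0783]
tcp_rot: [-0.665, 0.747, 0.001, -0.001]
wrist_force: [-10.2, 0.3, 5.8]
opening: 0.0002
```

```bash
python3 - <<'E'
from h import *
for n in("scene","top"):
    s=vision.snapshot(n); np.savez(f"{n}.npz",f=s["frame"],P=pts(s)); cv2.imwrite(f"pics/{n}2.png",s["frame"])
cv2.imwrite("pics/s2.png",cv2.resize(np.load("scene.npz")["f"][230:350,230:350],None,fx=5,fy=5))
E
python3 m.py | grep -E "blue|orange|wood"
```

```text
top wood 1571 [ 0.688 -0.233  0.1  ] [ 0.531 -0.299  0.092] [ 0.757 -0.124  0.108] [[529.0, -278.0], [738.0, -301.0], [757.0, -131.0], [548.0, -108.0]] [171. 211.]
top blue 0
top orange 91 [ 0.537 -0.251  0.093] [ 0.531 -0.274  0.081] [ 0.545 -0.23   0.1  ] [[530.0, -274.0], [543.0, -275.0], [546.0, -231.0], [534.0, -230.0]] [44. 13.]
scene wood 2146 [ 0.685 -0.221  0.099] [ 0.534 -0.302  0.092] [ 0.76  -0.119  0.108] [[533.0, -281.0], [744.0, -302.0], [761.0, -132.0], [550.0, -111.0]] [171. 212.]
scene blue 0
scene orange 154 [ 0.545 -0.24   0.089] [ 0.534 -0.278  0.08 ] [ 0.555 -0.201  0.099] [[532.0, -277.0], [548.0, -278.0], [557.0, -202.0], [541.0, -200.0]] [77. 16.]
```

View pics/s2.png

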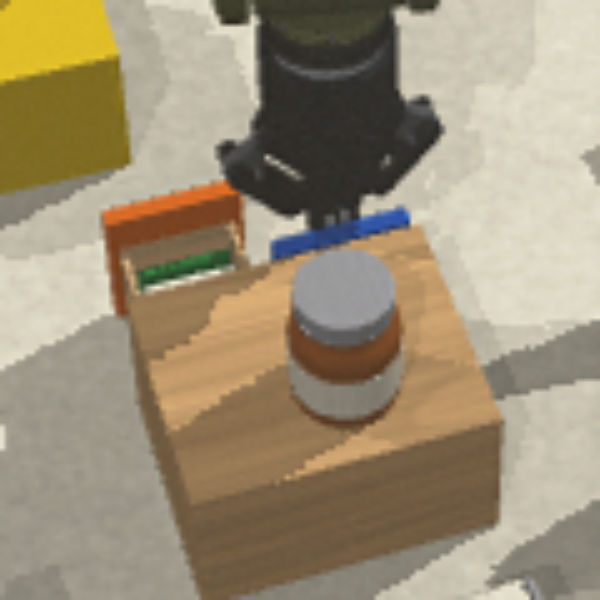

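Blue is at its stop: about 10 N reaction, and the front sits flush against the wood at (340,235) in the crop. Next is orange.

step_arm([
  {"travel": [-0.05, 0.006, 0], "twist": 0, "jaw": 0},
  {"travel": [-0.095, 0.011, 0], "twist": 0, "jaw": 0},
  {"travel": [-0.095, -0.04, 0], "twist": 0, "jaw": 0},
  {"travel": [-0.095, -0.074, 0], "twist": 0, "jaw": 0},
  {"travel": [-0.095, -0.074, 0], "twist": 0, "jaw": 0},
  {"travel": [-0.08, -0.0755, 0], "twist": 0, "jaw": 0},
  {"travel": [-0.07, -0.077, 0], "twist": 0, "jaw": 0},
  {"travel": [-0.06, -0.078, 0], "twist": 0, "jaw": 0},
  {"travel": [-0.05, -0.079, 0], "twist": 0, "jaw": 0},
  {"travel": [-0.04, -0.08, 0], "twist": 0, "jaw": 0},
  {"travel": [-0.03, -0.081, 0], "twist": 0, "jaw": 0},
  {"travel": [-0.024, -0.082, 0], "twist": 0, "jaw": 0},
  {"travel": [-0.018, -0.0825, 0], "twist": 0, "jaw": 0},
  {"travel": [-0.014, -0.083, 0], "twist": 0, "jaw": 0},
  {"travel": [-0.012, -0.083, 0], "twist": 0, "jaw": 0},
  {"travel": [-0.01, -0.0835, 0], "twist": 0, "jaw": 0},
  {"travel": [-0.01, -0.0835, 0], "twist": 0, "jaw": 0},
])

```text
time: 6.62
tool_pos: [0.5732, -0.2407, 0.0784]
tcp_rot: [-0.665, 0.747, -0.0, 0.0]
wrist_force: [0.7, 0.4, 0.3]
opening: -0.0002
```

step_arm([
  {"travel": [0.002, 0, 0], "twist": 0, "jaw": 0},
  {"travel": [0.002, 0, 0], "twist": 0, "jaw": 0},
  {"travel": [0.002, 0, 0], "twist": 0, "jaw": 0},
])

```text
time: 7.0
tool_pos: [0.5737, -0.2407, 0.0783]
tcp_rot: [-0.665, 0.747, 0.001, -0.001]
wrist_force: [-14.2, 1.0, 6.4]
opening: 0.0003
```

Orange is at its stop too (14 N reaction). I'll retreat and move over to hover behind the lid.

step_arm([
  {"travel": [-0.05, 0.006, 0], "twist": 0, "jaw": 0},
  {"travel": [-0.08, 0.01, 0.02], "twist": 0, "jaw": 0},
  {"travel": [-0.08, 0.01, 0.08], "twist": 0, "jaw": 0},
  {"travel": [-0.08, 0.01, 0.14], "twist": 0, "jaw": 0},
  {"travel": [-0.08, 0.01, 0.2], "twist": 0, "jaw": 0},
  {"travel": [-0.08, 0.01, 0.255], "twist": 0, "jaw": 0},
  {"travel": [-0.08, 0.07, 0.255], "twist": 5, "jaw": 0},
  {"travel": [-0.08, 0.13, 0.255], "twist": 11.4, "jaw": 0},
  {"travel": [-0.08, 0.19, 0.255], "twist": 11.4, "jaw": 0},
  {"travel": [-0.08, 0.25, 0.255], "twist": 11.4, "jaw": 0},
  {"travel": [-0.08, 0.31, 0.255], "twist": 11.4, "jaw": 0},
  {"travel": [-0.08, 0.37, 0.255], "twist": 11.4, "jaw": 0},
  {"travel": [-0.08, 0.43, 0.255], "twist": 11.4, "jaw": 0},
  {"travel": [-0.08, 0.481, 0.255], "twist": 11.4, "jaw": 0},
  {"travel": [-0.08, 0.481, 0.255], "twist": 11.4, "jaw": 0},
  {"travel": [-0.03, 0.481, 0.255], "twist": 11.4, "jaw": 0},
  {"travel": [0.03, 0.481, 0.255], "twist": 11.4, "jaw": 0},
  {"travel": [0.09, 0.481, 0.255], "twist": 11.4, "jaw": 0},
  {"travel": [0.09, 0.481, 0.255], "twist": 11.4, "jaw": 0},
  {"travel": [0.09, 0.481, 0.255], "twist": 11.4, "jaw": 0},
])

```text
time: 9.5
tool_pos: [0.6649, 0.2396, 0.3331]
tcp_rot: [0.736, -0.677, -0.0, 0.0]
wrist_force: [-0.2, 0.0, 0.6]
opening: 0.0001
```

```bash
python3 - <<'E'
from h import *
for n in("scene","top"):
    s=vision.snapshot(n); np.savez(f"{n}.npz",f=s["frame"],P=pts(s)); cv2.imwrite(f"pics/{n}3.png",s["frame"])
E
python3 m.py | grep -E "blue|orange|wood|jar|cup|mug|water|can"
```

```text
top wood 3123 [ 0.666 -0.211  0.1  ] [ 0.58  -0.299  0.092] [ 0.756 -0.119  0.108] [[578.0, -284.0], [740.0, -301.0], [758.0, -132.0], [597.0, -114.0]] [171. 162.]
top blue 0
top orange 0
scene wood 2182 [ 0.684 -0.221  0.099] [ 0.583 -0.302  0.092] [ 0.76  -0.12   0.108] [[582.0, -286.0], [745.0, -303.0], [763.0, -132.0], [600.0, -115.0]] [172. 164.]
scene blue 0
scene orange 98 [ 0.593 -0.244  0.093] [ 0.581 -0.282  0.087] [ 0.602 -0.205  0.099] [[579.0, -281.0], [595.0, -283.0], [604.0, -206.0], [588.0, -204.0]] [77. 16.]
jar 450 [ 0.673 -0.224  0.16 ] [ 0.727 -0.171  0.192]
cup 75 [0.687 0.217 0.055] [0.744 0.254 0.076]
mug 201 [ 0.753 -0.054  0.075] [0.849 0.019 0.092]
water 921 [0.569 0.438 0.05 ] [0.631 0.5   0.205]
can 2368 [ 0.788 -0.527  0.1  ] [ 0.925 -0.408  0.217]
jar2 1343 [ 0.437 -0.61   0.05 ] [ 0.527 -0.522  0.131]
```

View pics/scene3.png

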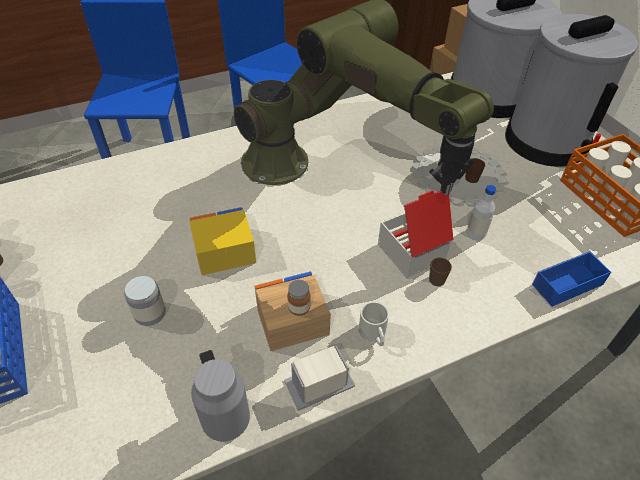

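Both drawers are flush in this view (orange at (268,285), blue at (298,276)). Before lowering, I'll check numerically that the fingers are behind the lid.

```bash
python3 - <<'E'
from h import *
for n in("scene","top"):
    P=np.load(n+".npz")["P"].reshape(-1,3)
    q=P[(abs(P[:,0]-.65)<.1)&(abs(P[:,1]-.24)<.07)&(P[:,2]>.2)&(P[:,2]<.46)]
    for a in np.arange(.2,.46,.02):
        r=q[(q[:,2]>=a)&(q[:,2]<a+.02)]
        if len(r):print(n,round(a,2),len(r),r.min(0).round(3),r.max(0).round(3))
E
```

```text
scene 0.2 294 [0.609 0.171 0.2  ] [0.636 0.31  0.22 ]
scene 0.22 300 [0.601 0.17  0.22 ] [0.63  0.309 0.24 ]
scene 0.24 231 [0.591 0.17  0.24 ] [0.617 0.285 0.26 ]
scene 0.26 8 [0.595 0.21  0.26 ] [0.604 0.25  0.266]
scene 0.3 3 [0.668 0.233 0.318] [0.672 0.248 0.32 ]
scene 0.32 46 [0.659 0.223 0.32 ] [0.68  0.253 0.34 ]
scene 0.34 54 [0.661 0.224 0.34 ] [0.68  0.252 0.358]
scene 0.36 111 [0.655 0.205 0.36 ] [0.682 0.282 0.38 ]
scene 0.38 172 [0.649 0.184 0.38 ] [0.685 0.297 0.4  ]
scene 0.4 234 [0.657 0.176 0.4  ] [0.687 0.303 0.42 ]
scene 0.42 143 [0.657 0.189 0.42 ] [0.688 0.26  0.439]
scene 0.44 134 [0.643 0.2   0.44 ] [0.704 0.263 0.46 ]
top 0.2 23 [0.621 0.171 0.201] [0.631 0.203 0.22 ]
top 0.22 20 [0.614 0.172 0.221] [0.623 0.198 0.238]
top 0.24 41 [0.6   0.17  0.243] [0.612 0.191 0.257]
top 0.38 9 [0.654 0.187 0.39 ] [0.657 0.282 0.4  ]
top 0.4 216 [0.644 0.179 0.401] [0.681 0.302 0.42 ]
top 0.42 16 [0.655 0.188 0.42 ] [0.671 0.291 0.427]
top 0.44 2 [0.634 0.264 0.452] [0.634 0.264 0.458]
```

The fingertips are behind the lid: tip at z 0.32 and x 0.655–0.68, with the lid face at x about 0.62. I'll descend behind it and sweep along the hinge arc.

step_arm([
  {"travel": [0, 0, -0.05], "twist": 0, "jaw": 0},
  {"travel": [0, 0, -0.097], "twist": 0, "jaw": 0},
  {"travel": [0, 0, -0.097], "twist": 0, "jaw": 0},
  {"travel": [-0.02, -0.002, -0.097], "twist": 0, "jaw": 0},
  {"travel": [-0.035, -0.003, -0.097], "twist": 0, "jaw": 0},
  {"travel": [-0.044, -0.004, -0.1015], "twist": 0, "jaw": 0},
  {"travel": [-0.052, -0.0045, -0.1065], "twist": 0, "jaw": 0},
  {"travel": [-0.06, -0.005, -0.112], "twist": 0, "jaw": 0},
  {"travel": [-0.068, -0.0055, -0.118], "twist": 0, "jaw": 0},
  {"travel": [-0.068, -0.0055, -0.118], "twist": 0, "jaw": 0},
])

```text
time: 10.85
tool_pos: [0.5965, 0.2348, 0.2149]
tcp_rot: [0.736, -0.677, -0.0, 0.0]
wrist_force: [0.7, -1.3, 0.1]
opening: 0.0003
```

```bash
python3 - <<'E'
from h import *
for n in("scene",):
    s=vision.snapshot(n); np.savez(f"{n}.npz",f=s["frame"],P=pts(s)); cv2.imwrite(f"pics/s4.png",cv2.resize(s["frame"][130:290,350:530],None,fx=3.5,fy=3.5))
E
python3 m.py | grep -A1 -E "scene lid"
```

```text
scene lid 2173 [0.623 0.231 0.16 ] [0.555 0.158 0.08 ] [0.678 0.316 0.267] [[549.0, 311.0], [560.0, 154.0], [679.0, 163.0], [668.0, 319.0]] [119. 157.]
  normal [0.749 0.057 0.66 ] [2.134 1.927 0.205]
```

View pics/s4.png

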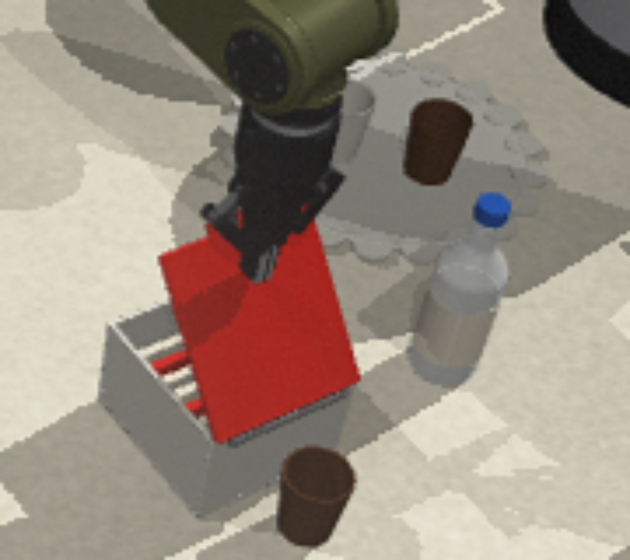

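The lid is following the fingertips and now reads 0.85 rad. I'll continue the arc.

step_arm([
  {"travel": [-0.007, -0.0005, -0.007], "twist": 0, "jaw": 0},
  {"travel": [-0.013, -0.001, -0.014], "twist": 0, "jaw": 0},
  {"travel": [-0.019, -0.0015, -0.022], "twist": 0, "jaw": 0},
  {"travel": [-0.025, -0.002, -0.03], "twist": 0, "jaw": 0},
  {"travel": [-0.03, -0.0025, -0.039], "twist": 0, "jaw": 0},
  {"travel": [-0.034, -0.003, -0.047], "twist": 0, "jaw": 0},
  {"travel": [-0.036, -0.003, -0.053], "twist": 0, "jaw": 0},
  {"travel": [-0.038, -0.003, -0.059], "twist": 0, "jaw": 0},
  {"travel": [-0.04, -0.0035, -0.066], "twist": 0, "jaw": 0},
  {"travel": [-0.0415, -0.0035, -0.072], "twist": 0, "jaw": 0},
  {"travel": [-0.0425, -0.0035, -0.078], "twist": 0, "jaw": 0},
  {"travel": [-0.0435, -0.0035, -0.084], "twist": 0, "jaw": 0},
  {"travel": [-0.0435, -0.0035, -0.089], "twist": 0, "jaw": 0},
  {"travel": [-0.0435, -0.0035, -0.092], "twist": 0, "jaw": 0},
  {"travel": [-0.0435, -0.0035, -0.092], "twist": 0, "jaw": 0},
])

```text
time: 12.78
tool_pos: [0.5535, 0.2313, 0.1231]
tcp_rot: [0.736, -0.677, -0.0, 0.0]
wrist_force: [0.7, 0.3, 0.2]
opening: -0.0001
```

step_arm([
  {"travel": [0, 0, -0.002], "twist": 0, "jaw": 0},
  {"travel": [0, 0, -0.004], "twist": 0, "jaw": 0},
  {"travel": [0, 0, -0.005], "twist": 0, "jaw": 0},
  {"travel": [0, 0, -0.005], "twist": 0, "jaw": 0},
])

```text
time: 13.28
tool_pos: [0.5539, 0.2315, 0.1221]
tcp_rot: [0.736, -0.677, 0.001, -0.001]
wrist_force: [-17.7, -6.2, 36.7]
opening: 0.0002
```

The lid is solid at fingertip z of about 0.108, with a 37 N reaction, so it is on its stop. I'll retreat straight up and back, then check.

step_arm([
  {"travel": [0, 0, 0.02], "twist": 0, "jaw": 0},
  {"travel": [0, 0, 0.08], "twist": 0, "jaw": 0},
  {"travel": [0, 0, 0.14], "twist": 0, "jaw": 0},
  {"travel": [-0.05, 0, 0.2], "twist": 0, "jaw": 0},
  {"travel": [-0.11, 0, 0.2], "twist": 0, "jaw": 0},
  {"travel": [-0.17, 0, 0.2], "twist": 0, "jaw": 0},
  {"travel": [-0.17, 0, 0.2], "twist": 0, "jaw": 0},
  {"travel": [-0.17, 0, 0.2], "twist": 0, "jaw": 0},
])

```text
time: 14.28
tool_pos: [0.3838, 0.2315, 0.3188]
tcp_rot: [0.736, -0.677, 0.0, -0.001]
wrist_force: [0.6, -0.4, 0.5]
opening: -0.0
```

```bash
python3 - <<'E'
from h import *
for n in("scene","top"):
    s=vision.snapshot(n); np.savez(f"{n}.npz",f=s["frame"],P=pts(s))
    P=pts(s).reshape(-1,3);h=cv2.cvtColor(s["frame"],cv2.COLOR_BGR2HSV).reshape(-1,3)
    m=((h[:,0]<5)|(h[:,0]>172))&(h[:,1]>150)&(P[:,2]>.085)&(P[:,2]<.2)&(P[:,0]>.45)&(P[:,0]<.75)&(P[:,1]>.1)&(P[:,1]<.36)
    q=P[m];c=q.mean(0);v=np.linalg.svd(q-c,full_matrices=False)[2][2]
    print(n,"lid",len(q),c.round(4),"n",v.round(3),q.min(0).round(3),q.max(0).round(3),cv2.boxPoints(cv2.minAreaRect((q[:,:2]*1000).astype(np.float32))).round().tolist())
    if n=="scene":cv2.imwrite("pics/s5.png",cv2.resize(s["frame"][130:350,220:530],None,fx=2.5,fy=2.5))
print(sensors.read_state()["wrist_force"])
E
python3 m.py | grep -E "wood|rim|jar|cup|mug|water|can"
```

```text
scene lid 1997 [0.5877 0.231  0.1078] n [ 0.001 -0.002 -1.   ] [0.49  0.152 0.099] [0.673 0.314 0.117] [[486.0, 304.0], [495.0, 149.0], [674.0, 160.0], [664.0, 315.0]]
top lid 3957 [0.5793 0.2345 0.1091] n [-0.001 -0.003  1.   ] [0.489 0.156 0.1  ] [0.667 0.313 0.119] [[484.0, 302.0], [496.0, 153.0], [669.0, 167.0], [657.0, 316.0]]
[ 0.53020267  0.10896028 -0.00222378]
top wood 3121 [ 0.666 -0.21   0.1  ] [ 0.58  -0.299  0.092] [ 0.757 -0.119  0.108] [[578.0, -284.0], [739.0, -302.0], [757.0, -131.0], [596.0, -114.0]] [171. 162.]
scene wood 2178 [ 0.684 -0.221  0.099] [ 0.583 -0.302  0.092] [ 0.76  -0.12   0.108] [[582.0, -286.0], [745.0, -302.0], [762.0, -132.0], [599.0, -116.0]] [171. 164.]
rim 646 [[485.0, 303.0], [496.0, 153.0], [681.0, 167.0], [669.0, 317.0]] [185. 151.]
jar 449 [ 0.672 -0.224  0.16 ] [ 0.729 -0.171  0.192]
cup 158 [0.683 0.218 0.055] [0.743 0.278 0.076]
mug 210 [ 0.753 -0.054  0.075] [0.849 0.019 0.091]
water 922 [0.568 0.438 0.05 ] [0.63  0.501 0.207]
can 2369 [ 0.789 -0.529  0.1  ] [ 0.924 -0.408  0.218]
jar2 1347 [ 0.437 -0.609  0.05 ] [ 0.526 -0.52   0.127]
```

View pics/s5.png

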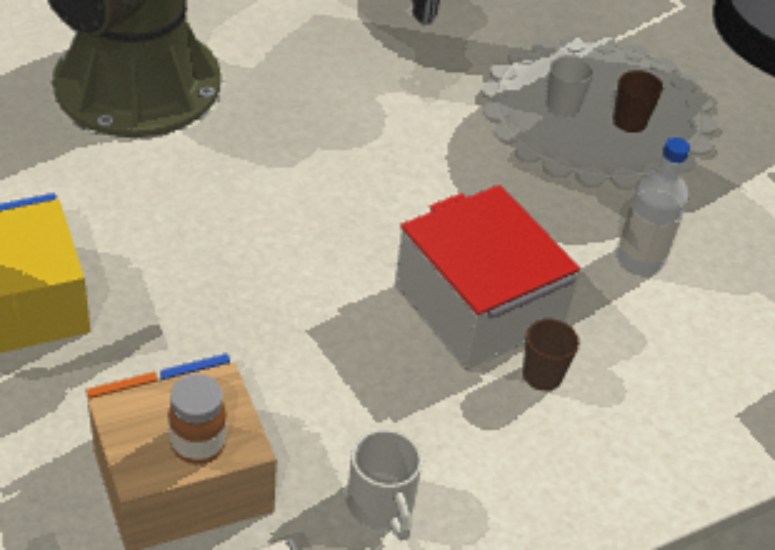

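The crop shows the lid flat at (490,250) and both drawer fronts flush and in line at (123,384) and (195,365). Everything else is in place and nothing touches the robot.

```bash
python3 -c "
from rig import workorder
print(workorder.close_job())"
```

```text
the job is handed in; nothing more can be done
None
```

Both drawers of the wooden chest are pushed home and the sugar box lid is shut. I handed the job in at about 14.4 s of the 61 s; no verdict was reported.

- **Drawers:** I pushed each with the shut fingertips until it met its stop, with reactions of about 10 N for blue and 14 N for orange. The fronts are flush and in line. The chest measures 162–164 mm deep with the orange front included, against 160 mm nominal, which is within what the cameras can resolve.
- **Lid:** I swept it shut along its hinge arc from about 1.13 rad. Its normal is now vertical within 0.003 rad, and its top sits at z of about 0.108 m, flat on the rim.
- **Forces:** The last press on the lid was 37 N at the fingertips, with about 18 N of that pointing sideways. It was firmer than it needed to be.
- **Other objects:** The box's back edge, the cup, mug, jar, bottle and canister all measured within about 4 mm of where they started. The arm was clear of everything.
- **Check that failed:** The colour mask found no blue front once it was shut, so that drawer rests on the force reading and the picture. No other checks failed or disagreed.

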